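# Fetch the peeler from the latched utensil box

## Task

I want to peel the courgette, but the peeler is shut in the wooden utensil box. Turn the latch knob on its lid a quarter turn clockwise, swing the lid up until it stands upright and stays open, then take out the peeler and lay it flat on the clear part of the cutting board beside the courgette. Set the peeler down, do not drop it, and leave the courgette where it lies.

Things in the scene. Friction and masses are not known exactly. Their poses are not given: they have to be found in the camera images.
- utensil_box: pale wooden box with steel corner caps, fixed, 220 deep (its x) x 320 wide (its y) x 90 mm high. Origin: centre of its underside; x points back to the hinge side, y left, z up. Walls and floor 10 mm. A divider 55 mm high at y = -75 mm parts a timer (63 mm, stands in the right compartment) from the peeler (left, 222 mm wide). It stands left or right of the board.
- lid (a joint): lid angle about the hinge along the back of the box: 0 closed and level, 1.57 upright, 1.9 stop. The lid is a 12 mm board reaching 226 mm forward of the hinge, 328 mm wide; closed, its top is 105 mm above the worktop. The hinge is stiff: the lid stays at any angle; about 6 N at the knob lifts it. It cannot open while the latch holds.
- lid_hinge (a point): point on the lid's hinge line, half-way along it, 90 mm above the worktop; the hinge line runs along the box's y axis. The axes of this point turn with the lid.
- latch (a joint): angle of the latch knob: 0 latched, bar crosswise (along the box's y); grows clockwise seen from above; 1.57 stop, bar fore-and-aft (along the box's x). Starts between 0 and 0.2. It turns a steel cam tongue under the lid that catches behind a strike inside the front wall and is clear of it beyond about 0.95. Stiff (0.1 N m), stays where it is left.
- latch_grip (a point): centre of the knob's black bar, 70 long x 18 thick x 26 mm high, on the knob's axis, 34 mm above the lid's top, 178 mm ahead of the hinge line, mid-way across (48 mm from the lid's front edge). Below it a 14 mm stem and a 50 mm steel rose. y axis along the bar, z out of the lid; moves with the lid. Pinched by its sides when fore-and-aft, it can pivot between the fingers as the lid swings up.
- peeler_grip (a point): point in the peeler's black handle near its balance point, half-way up (9 mm above what it lies on). x axis along the peeler toward the blade. Handle 24 mm wide, 17 mm high, from 55 mm behind this point to 50 mm ahead; steel blade (14 mm wide, 6 mm high) on to 115 mm ahead. About 80 g. Starts flat on the floor of the box's left compartment, roughly along the box's y.
- board_clear (a point): point on the upper face of the wooden paddle board (fixed, 18 mm thick), in the middle of its clear half. x axis along the board away from its handle, y across it toward the courgette, z up. The clear area reaches about 100 mm either way along x and 60 mm either way along y.
- courgette: dark green courgette, about 230 mm long and 50 mm thick, lying lengthwise on the other half of the board, its middle about 113 mm from the middle of the clear half. Loose; to be left alone.

How it is judged:
On the way, in this order (a step that is already met when the one before it is completed fails the run):
1. the latch knob is turned to its released position, the lid still down (value of joint latch above 1.1 rad and value of joint lid below 0.3 rad), for 0.1 s.
2. the lid is swung up to stand open (value of joint lid above 1.2 rad), for 0.2 s.
At the end, for the whole second after the job is handed in: The lid stands open (more than 1.2 rad), and the peeler lies at rest, flat (within 0.27 rad) on the board's upper face with its grip point within 110 mm of the middle of the clear half along the board and within 60 mm across it; the courgette is within 30 mm of where it was (value of joint lid above 1.2 rad and z of peeler_grip in the frame of board_clear between 0.003 and 0.018 m and x of peeler_grip in the frame of board_clear between -0.11 and 0.11 m and y of peeler_grip in the frame of board_clear between -0.06 and 0.065 m and angle between peeler_grip's own x axis and vertical between 1.3 and 1.84 rad and linear speed of peeler below 0.02 m/s and distance of courgette from where it was at the start of the episode below 0.03 m); the robot touches nothing.
It fails at once if the peeler is dropped: let go more than 40 mm above the board (contact force between the fingers and peeler below 0.01 N and horizontal distance between peeler_grip and board_clear below 0.13 m and z of peeler_grip in the frame of board_clear above 0.055 m).
It fails at once if the courgette is pushed away (distance of courgette from where it was at the start of the episode above 0.05 m).
It also fails if it takes over 64 s, if anything falls off the work surface, if the arm or the gripper's body presses on something with over 40 N, if the wrist force passes 120 N, or if a joint passes its speed limit or range.

## Robot

A 6-joint arm with a two-finger parallel gripper is mounted at the origin on a cart in front of the work surface, level with it; the furniture and walls round the work are solid. World frame = base frame: x ahead of the robot, y to its left, z up, the work surface at z = 0. Lengths are in m, angles in rad, forces in N, time in s.
With the tool pointing down it reaches from about 0.4 to 0.825 m from the base axis. Payload 7 kg.
Tool frame: the origin (TCP) lies on the centre line of the jaws, within the pads' length; the fingertips stand 22 mm ahead of it and the grasp point (between the pads) lies 3 mm ahead of it (arm.tcp_to_tips is the distance from the TCP to the fingertips, in m); z points along the fingers, y is the line along which they close (so a half turn about z gives the same grasp; the last joint's range is limited). The gripper opens to 88 mm and grips with 3 to 60 N. Pads are 19 mm wide; open, the fingers measure 130 mm over their backs; the gripper's body (78 mm by 193 mm) begins 47 mm behind the grasp point.
Start: joints at [1.53, 0.359, 0.012, 0, -1.224, -0.288], TCP at [0.218, 0.639, 0.249] pointing down, gripper open.
Joint ranges: [-3.07, 3.07], [-1.43, 2.12], [-1.02, 1.25], [-3.03, 1.67], [-3.05, -0], [-3.03, 3.03]. Speed limits (rad/s): [2.39, 2.39, 3.01, 3.14, 3.14, 3.14].

## Interface

Orientations are given as [roll, pitch, yaw] about the fixed x, y, z axes, in that order (R = Rz(yaw) Ry(pitch) Rx(roll)).
In Python, from station import arm gives the robot as it stands.
- The arm moves only by the tool jog_arm, never from a script. Its argument "targets" is a list of rows, each an object of numbers: "dx", "dy", "dz": the shift along the tool's x, y, z in mm; "rx", "ry", "rz": the turn, a rotation vector about the tool's x, y, z in rad; "gripper": the closure, from 0 (fully open) to 1 (shut). In form: [{"dx": .., "dy": .., "dz": .., "rx": .., "ry": .., "rz": .., "gripper": ..}, ...]. A call has exactly 8 rows; each row is the pose to reach, as a shift and turn from the pose commanded when the call began, along the tool's axes at that moment; what a row does not reach only later rows make up. A row lasts 1/12 s, in which the tool goes at most 41.7 mm and 7.16 degrees, less where a joint would pass 70% of its speed; a pose out of reach is approached as far as the arm can. A call with a gripper value outside its range is refused whole. The fingers move at their own pace and stop on an object; "force" is the grip in N (left out, the last holds). Time passes only in rows, so rows that repeat a pose let the fingers close, or fill a call up. It gives the time, the measured TCP pose, the force, the opening and the grip force at its end, in the units of the state.
- arm.get_state(): the state, without advancing time (a new reading comes with each control period).
- arm.grab_frame(name): name is "side" or "top" or "wrist"; returns a dict with "frame" (480x640x3 uint8, red, green, blue), "z_map" (480x640 float32, m along the optical axis (not along the pixel's ray), 0 where there is no reading), "fx", "fy", "cx", "cy" (pixels), "distortion" ([k1, k2, p1, p2, k3] as OpenCV has them; the pictures are not rectified), "view" (4x4, takes a point from world to camera coordinates). Camera axes: x right, y down, z forward; pixel columns grow to the right and rows downward; lengths in m; the calibration is good to about 2 mm. A picture is of the moment at which its call begins.
- arm.job_done(): hands the job in; it is judged then, once.
The state is a dict: "t": time; "q": joint angles; "qd": joint speeds; "joint_efforts": joint torques, N m; "eef_pos": TCP position; "ee_rot": TCP orientation; "force": force on the tool from outside, world axes, zero at the start; "moment": the same for the moment, N m; "width": finger opening in m; "gripper_force": force on a finger pad.
Only numpy, scipy, OpenCV 4.12 (cv2) and the standard library are available. Lean on these libraries where they do the work, as an engineer would, in place of code of your own. Each camera call takes 0.05 s, during which the arm holds its last target. There are 200 camera calls.

## Working session

There is one attempt and no reset: what is moved stays moved. The work goes in short steps, Python scripts to look and compute and a tool call to move; the robot and the scene stay as the last step left them, time stands still between calls to the robot, and variables do not carry over. Pictures are saved under pics/ and viewed, at most 10 in all, crops included, and the job is handed in when it is done.

Besides the shell and the picture viewer there is one more tool, called in YAML: its name, and indented under it one key for each argument. jog_arm: Moves the arm, as the interface text tells. Its arguments: {"type":"object","properties":{"targets":{"type":"array","items":{"type":"object","properties":{"dx":{"type":"number"},"dy":{"type":"number"},"dz":{"type":"number"},"rx":{"type":"number"},"ry":{"type":"number"},"rz":{"type":"number"},"gripper":{"type":"number"}}}},"force":{"type":"number"}},"required":["targets"]}

```bash
mkdir -p pics; cat > h.py <<'E'
import numpy as np, cv2
from scipy.spatial.transform import Rotation as R
from station import arm
def grab(n,save=None):
    f=arm.grab_frame(n); np.savez('f_'+n+'.npz',**{k:np.array(v) for k,v in f.items()})
    if save: cv2.imwrite('pics/'+save,f['frame'][:,:,::-1])
    return f
def load(n): return dict(np.load('f_'+n+'.npz'))
def px(f,u,v,r=1,z=None):
    # world point at pixel: depth map, or on plane world z
    K=np.array([[f['fx'],0,f['cx']],[0,f['fy'],f['cy']],[0,0,1]],float)
    n=cv2.undistortPoints(np.array([[[u,v]]],float),K,np.array(f['distortion'],float))[0,0]
    T=np.linalg.inv(np.array(f['view'])); ray=np.array([n[0],n[1],1.])
    if z is None:
        w=f['z_map'][int(v)-r:int(v)+r+1,int(u)-r:int(u)+r+1]; d=np.median(w[w>0])
    else: d=(z-T[2,3])/(T[:3,:3]@ray)[2]
    return T[:3,:3]@(ray*d)+T[:3,3]
def tool(p=None):
    s=arm.get_state(); M=R.from_euler('xyz',s['ee_rot']).as_matrix()
    if p is not None: return M.T@(np.array(p)-s['eef_pos'])*1000
    return s,M
E
python3 - <<'E'
from h import *
for n in('top','side'): f=grab(n,n+'0.png'); print(n,np.linalg.inv(f['view']).round(2).tolist())
s,M=tool(); print(s,M.round(2))
E
```

```text
top [[-0.02, -0.98, 0.18, 0.36], [-1.0, 0.02, 0.02, -0.01], [-0.02, -0.18, -0.98, 1.14], [0.0, 0.0, 0.0, 1.0]]
side [[-0.65, -0.6, 0.47, 0.12], [-0.76, 0.51, -0.4, 0.39], [0.0, -0.62, -0.79, 0.86], [0.0, 0.0, 0.0, 1.0]]
{'t': 0.1, 'q': array([ 1.53010432e+00,  3.59319179e-01,  1.11370843e-02, -3.12723459e-04,
       -1.22413407e+00, -2.88099173e-01]), 'qd': array([ 0.00088844, -0.00104186,  0.00033614,  0.0007041 , -0.00098614,
        0.00122597]), 'joint_efforts': array([-1.51593900e-03, -5.84161305e+01,  2.93755174e+01,  7.01574057e+00,
        1.02307118e-02, -5.73067268e-05]), 'eef_pos': array([0.21784748, 0.63843097, 0.24770725]), 'ee_rot': array([ 3.14005192e+00, -1.49992658e-04, -3.28897543e-01]), 'force': array([0.41215866, 0.42632958, 0.35646498]), 'moment': array([ 0.00811812,  0.02044798, -0.00215843]), 'gripper_force': 0.0, 'width': 0.08759073434270312} [[ 0.95 -0.32 -0.  ]
 [-0.32 -0.95 -0.  ]
 [ 0.    0.   -1.  ]]
```

View pics/top0.png

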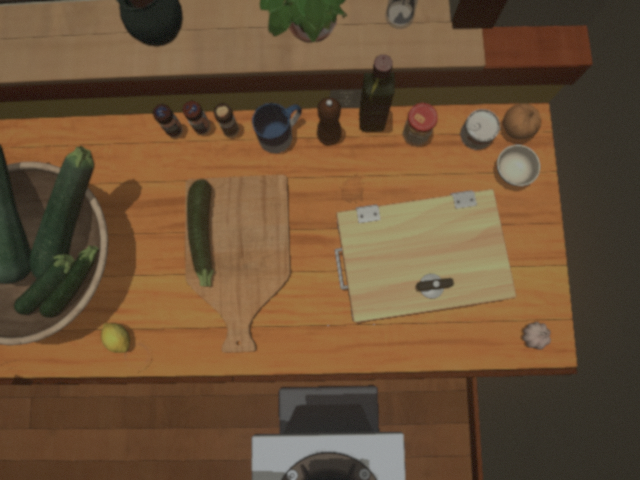

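View pics/side0.png

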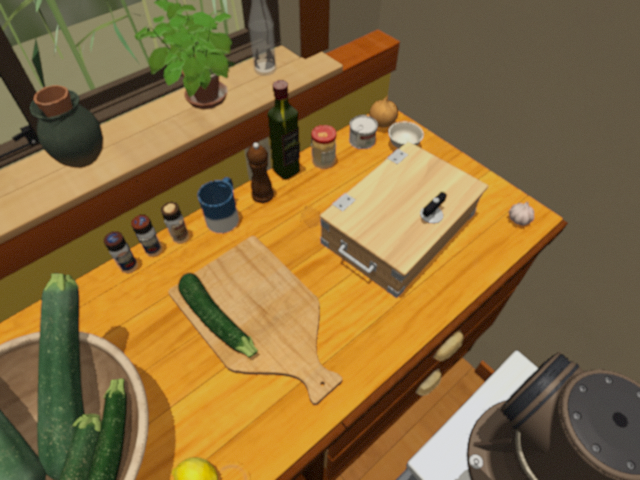

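The top view shows the box on the right, with lid corners at about (338,212), (495,191), (514,297) and (355,320) and the knob bar running (416,287)–(453,282). The board is on the left, its clear half around (262,230), the courgette at (200,232) and the handle toward the robot. The side view agrees.

```bash
python3 - <<'E'
from h import *
f=load('top')
c=[px(f,*p,z=.105) for p in[(338,212),(495,191),(514,297),(355,320)]]
print(np.round(c,3)); print([np.linalg.norm(c[i]-c[(i+1)%4]).round(3) for i in range(4)])
print('depthcheck',px(f,430,250),px(f,434,285),px(f,265,230))
b=[px(f,*p,z=.152) for p in[(416,287),(453,282)]];print('bar',np.round(b,3),np.mean(b,0),np.linalg.norm(b[0]-b[1]))
yaw=lambda v:np.arctan2(v[1],v[0])
print('box yaw',yaw(c[0]-c[3]),yaw(c[1]-c[2]),yaw(c[0]-c[1])-np.pi/2,'bar',yaw(b[0]-b[1])-np.pi/2)
for p in[(190,178),(287,176),(291,270),(187,285),(237,350)]: print('board',p,px(f,*p,z=.018).round(3))
for p in[(202,182),(207,283),(198,232)]: print('cou',px(f,*p,z=.045).round(3))
i=cv2.resize(f['frame'][160:340,320:530],None,fx=3.5,fy=3.3,interpolation=cv2.INTER_CUBIC);cv2.imwrite('pics/crop1.png',i[:,:,::-1])
E
```

```text
[[ 0.603 -0.035  0.105]
 [ 0.639 -0.359  0.105]
 [ 0.421 -0.379  0.105]
 [ 0.384 -0.063  0.105]]
[np.float64(0.326), np.float64(0.219), np.float64(0.319), np.float64(0.22)]
depthcheck [ 0.51950467 -0.21793248  0.10564573] [ 0.44492164 -0.21212452  0.15255103] [0.58639311 0.12429408 0.01923262]
bar [[ 0.442 -0.178  0.152]
 [ 0.45  -0.249  0.152]] [ 0.44589197 -0.21328718  0.152     ] 0.07124307354862061
box yaw 0.12393711581565199 0.0918672844837079 0.11109103188452307 bar 0.10854109933039569
board (190, 178) [0.711 0.294 0.018]
board (287, 176) [0.709 0.075 0.018]
board (291, 270) [0.497 0.068 0.018]
board (187, 285) [0.469 0.295 0.018]
board (237, 350) [0.328 0.185 0.018]
cou [0.692 0.26  0.045]
cou [0.47  0.245 0.045]
cou [0.581 0.267 0.045]
```

View pics/crop1.png

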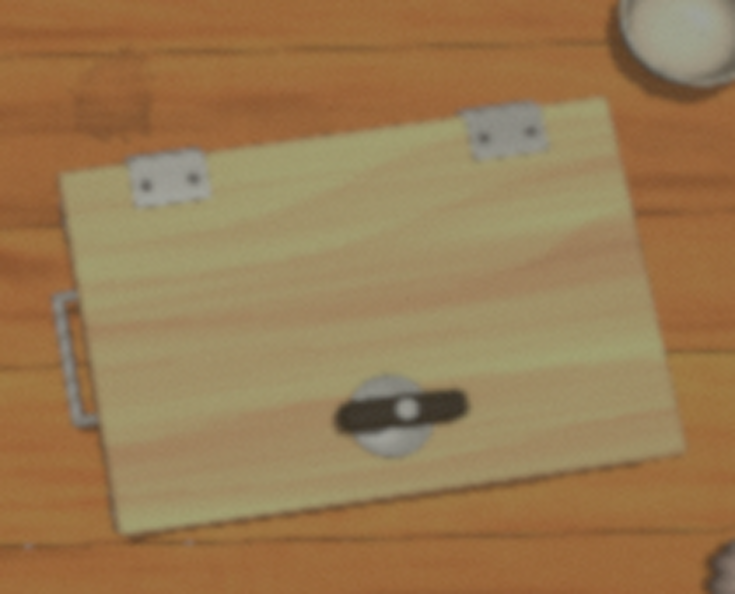

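The lid measures about 220 × 322 mm with its top at 0.105, which fits, at a box yaw of about 0.11. The knob is at (0.446, -0.213) and nearly crosswise.

jog_arm:
  targets:
    - {"dx": 36, "dy": 18, "dz": -5, "rz": 0.07}
    - {"dx": 72, "dy": 36, "dz": -10, "rz": 0.14}
    - {"dx": 108, "dy": 54, "dz": -15, "rz": 0.21}
    - {"dx": 144, "dy": 72, "dz": -20, "rz": 0.28}
    - {"dx": 180, "dy": 90, "dz": -25, "rz": 0.35}
    - {"dx": 216, "dy": 108, "dz": -30, "rz": 0.42}
    - {"dx": 252, "dy": 126, "dz": -35, "rz": 0.49}
    - {"dx": 288, "dy": 144, "dz": -40, "rz": 0.56}

```text
invalid input at $.targets[0]: expected keys dx, dy, dz, rx, ry, rz, gripper
```

```bash
cat >> h.py <<'E'
def go(p,yaw,tilt=0):
    # shift (mm) and rotvec to a tool-down pose with given tool-x yaw
    s,M=tool(); T=R.from_euler('xyz',[np.pi,0,yaw]).as_matrix()
    print('t',round(s['t'],2),'pos',s['eef_pos'].round(4),'rot',s['ee_rot'].round(3),'q',s['q'].round(2),'w',round(s['width'],4),'gf',round(s['gripper_force'],1),'F',s['force'].round(1))
    print('  shift',tool(p).round(1),'rotvec',R.from_matrix(M.T@T).as_rotvec().round(3))
E
python3 - <<'E'
from h import *
go((.5,.1,.28),-1.1); go((.446,-.213,.25),-1.46)
E
```

```text
t 0.1 pos [0.2178 0.6384 0.2477] rot [ 3.14  -0.    -0.329] q [ 1.53  0.36  0.01 -0.   -1.22 -0.29] w 0.0876 gf 0.0 F [0.4 0.4 0.4]
  shift [440.9 418.5 -31.6] rotvec [ 0.001 -0.001  0.771]
t 0.1 pos [0.2178 0.6384 0.2477] rot [ 3.14  -0.    -0.329] q [ 1.53  0.36  0.01 -0.   -1.22 -0.29] w 0.0876 gf 0.0 F [0.4 0.4 0.4]
  shift [490.9 732.1  -1.1] rotvec [ 1.000e-03 -1.000e-03  1.131e+00]
```

All keys are required in each row.

jog_arm:
  targets:
    - {"dx": 36, "dy": 18, "dz": -5, "rx": 0, "ry": 0, "rz": 0.07, "gripper": 0}
    - {"dx": 72, "dy": 36, "dz": -10, "rx": 0, "ry": 0, "rz": 0.14, "gripper": 0}
    - {"dx": 108, "dy": 54, "dz": -15, "rx": 0, "ry": 0, "rz": 0.21, "gripper": 0}
    - {"dx": 144, "dy": 72, "dz": -20, "rx": 0, "ry": 0, "rz": 0.28, "gripper": 0}
    - {"dx": 180, "dy": 90, "dz": -25, "rx": 0, "ry": 0, "rz": 0.35, "gripper": 0}
    - {"dx": 216, "dy": 108, "dz": -30, "rx": 0, "ry": 0, "rz": 0.42, "gripper": 0}
    - {"dx": 252, "dy": 126, "dz": -35, "rx": 0, "ry": 0, "rz": 0.49, "gripper": 0}
    - {"dx": 288, "dy": 144, "dz": -40, "rx": 0, "ry": 0, "rz": 0.56, "gripper": 0}

```text
t: 0.77
eef_pos: [0.4449, 0.4078, 0.2887]
ee_rot: [3.141, 0.0, -0.892]
force: [0.7, 0.3, -0.6]
width: 0.0877
gripper_force: 0.0
```

```bash
python3 - <<'E'
from h import *
go((.5,.1,.28),-1.46); go((.446,-.213,.25),-1.46)
E
```

```text
t 0.77 pos [0.4449 0.4078 0.2887] rot [ 3.141  0.    -0.892] q [ 1.07  0.22 -0.09 -0.   -1.26 -0.39] w 0.0877 gf 0.0 F [ 0.7  0.3 -0.6]
  shift [274.2 150.4   8.7] rotvec [ 0.    -0.     0.568]
t 0.77 pos [0.4449 0.4078 0.2887] rot [ 3.141  0.    -0.892] q [ 1.07  0.22 -0.09 -0.   -1.26 -0.39] w 0.0877 gf 0.0 F [ 0.7  0.3 -0.6]
  shift [483.9 388.9  38.8] rotvec [ 0.    -0.     0.568]
```

jog_arm:
  targets:
    - {"dx": 34, "dy": 19, "dz": 1, "rx": 0, "ry": 0, "rz": 0.07, "gripper": 0}
    - {"dx": 68, "dy": 38, "dz": 2, "rx": 0, "ry": 0, "rz": 0.14, "gripper": 0}
    - {"dx": 102, "dy": 57, "dz": 3, "rx": 0, "ry": 0, "rz": 0.21, "gripper": 0}
    - {"dx": 136, "dy": 76, "dz": 4, "rx": 0, "ry": 0, "rz": 0.28, "gripper": 0}
    - {"dx": 170, "dy": 95, "dz": 5, "rx": 0, "ry": 0, "rz": 0.35, "gripper": 0}
    - {"dx": 204, "dy": 114, "dz": 6, "rx": 0, "ry": 0, "rz": 0.42, "gripper": 0}
    - {"dx": 238, "dy": 133, "dz": 7, "rx": 0, "ry": 0, "rz": 0.49, "gripper": 0}
    - {"dx": 274, "dy": 150, "dz": 9, "rx": 0, "ry": 0, "rz": 0.568, "gripper": 0}

```text
t: 1.43
eef_pos: [0.4998, 0.1004, 0.2797]
ee_rot: [-3.141, 0.0, -1.46]
force: [0.9, 0.6, -0.4]
width: 0.0874
gripper_force: 0.0
```

```bash
python3 - <<'E'
from h import *
go((.446,-.213,.25),-1.46)
E
```

```text
t 1.43 pos [0.4998 0.1004 0.2797] rot [-3.141  0.    -1.46 ] q [ 0.58  0.06 -0.3  -0.   -1.21 -0.47] w 0.0874 gf 0.0 F [ 0.9  0.6 -0.4]
  shift [305.5  88.3  29.6] rotvec [-0.  0.  0.]
```

jog_arm:
  targets:
    - {"dx": 38, "dy": 11, "dz": 4, "rx": 0, "ry": 0, "rz": 0, "gripper": 0}
    - {"dx": 76, "dy": 22, "dz": 8, "rx": 0, "ry": 0, "rz": 0, "gripper": 0}
    - {"dx": 114, "dy": 33, "dz": 12, "rx": 0, "ry": 0, "rz": 0, "gripper": 0}
    - {"dx": 152, "dy": 44, "dz": 16, "rx": 0, "ry": 0, "rz": 0, "gripper": 0}
    - {"dx": 190, "dy": 55, "dz": 20, "rx": 0, "ry": 0, "rz": 0, "gripper": 0}
    - {"dx": 228, "dy": 66, "dz": 24, "rx": 0, "ry": 0, "rz": 0, "gripper": 0}
    - {"dx": 267, "dy": 77, "dz": 27, "rx": 0, "ry": 0, "rz": 0, "gripper": 0}
    - {"dx": 305, "dy": 88, "dz": 30, "rx": 0, "ry": 0, "rz": 0, "gripper": 0}

```text
t: 2.1
eef_pos: [0.4466, -0.2125, 0.2494]
ee_rot: [-3.141, 0.0, -1.456]
force: [0.9, -0.0, 0.2]
width: 0.0878
gripper_force: 0.0
```

```bash
python3 - <<'E'
from h import *
f=grab('wrist','w1.png'); go((.446,-.213,.136),-1.46)
v=f['view']; print(np.linalg.inv(v).round(2).tolist())
# bar by height above lid: all depth points with z in .142-.16
K=np.array([[f['fx'],0,f['cx']],[0,f['fy'],f['cy']],[0,0,1]]);u,w=np.meshgrid(np.arange(640),np.arange(480))
n=cv2.undistortPoints(np.stack([u,w],-1).reshape(-1,1,2).astype(float),K,np.array(f['distortion']))[:,0]
d=f['z_map'].ravel(); T=np.linalg.inv(v); P=np.c_[n*d[:,None],d]@T[:3,:3].T+T[:3,3]
m=(d>0)&(P[:,2]>.143)&(P[:,2]<.162)&(abs(P[:,0]-.446)<.08)&(abs(P[:,1]+.213)<.08)
Q=P[m]; print(m.sum(),Q.mean(0)); (c,sz,a)=cv2.minAreaRect(Q[:,:2].astype(np.float32)*1000); print(c,sz,a)
E
```

```text
t 2.15 pos [ 0.445  -0.2173  0.2485] rot [ 3.139e+00 -1.000e-03 -1.459e+00] q [-0.06  0.06 -0.37  0.   -1.14  0.17] w 0.0876 gf 0.0 F [ 0.5 -4.4 -0.3]
  shift [ -4.2  -1.7 112.5] rotvec [ 0.002 -0.001  0.001]
[[-0.99, -0.11, -0.03, 0.45], [-0.11, 0.96, 0.25, -0.28], [0.0, 0.25, -0.97, 0.38], [0.0, 0.0, 0.0, 1.0]]
2546 [ 0.4487191  -0.21737377  0.15006411]
(448.5224304199219, -215.73121643066406) (18.011913299560547, 68.48584747314453) 5.562939643859863
```

View pics/w1.png

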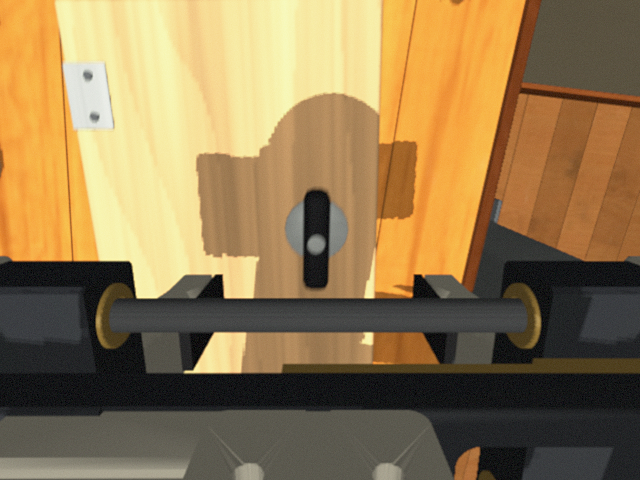

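The wrist picture shows the bar centred at (316,238), 18 × 68 mm by depth, at world (0.4485, -0.216). I'll descend and grip it.

jog_arm:
  targets:
    - {"dx": 3, "dy": -2, "dz": 18, "rx": 0, "ry": 0, "rz": 0.015, "gripper": 0}
    - {"dx": 3, "dy": -2, "dz": 36, "rx": 0, "ry": 0, "rz": 0.015, "gripper": 0}
    - {"dx": 3, "dy": -2, "dz": 54, "rx": 0, "ry": 0, "rz": 0.015, "gripper": 0}
    - {"dx": 3, "dy": -2, "dz": 72, "rx": 0, "ry": 0, "rz": 0.015, "gripper": 0}
    - {"dx": 3, "dy": -2, "dz": 88, "rx": 0, "ry": 0, "rz": 0.015, "gripper": 0}
    - {"dx": 3, "dy": -2, "dz": 100, "rx": 0, "ry": 0, "rz": 0.015, "gripper": 0}
    - {"dx": 3, "dy": -2, "dz": 108, "rx": 0, "ry": 0, "rz": 0.015, "gripper": 0}
    - {"dx": 3, "dy": -2, "dz": 108, "rx": 0, "ry": 0, "rz": 0.015, "gripper": 0}

```text
t: 2.82
eef_pos: [0.4488, -0.2133, 0.1398]
ee_rot: [3.138, 0.001, -1.472]
force: [-0.3, 0.3, -0.0]
width: 0.0876
gripper_force: 0.0
```

jog_arm:
  force: 25
  targets:
    - {"dx": 0, "dy": 0, "dz": 0, "rx": 0, "ry": 0, "rz": 0, "gripper": 1}
    - {"dx": 0, "dy": 0, "dz": 0, "rx": 0, "ry": 0, "rz": 0, "gripper": 1}
    - {"dx": 0, "dy": 0, "dz": 0, "rx": 0, "ry": 0, "rz": 0, "gripper": 1}
    - {"dx": 0, "dy": 0, "dz": 0, "rx": 0, "ry": 0, "rz": 0, "gripper": 1}
    - {"dx": 0, "dy": 0, "dz": 0, "rx": 0, "ry": 0, "rz": 0, "gripper": 1}
    - {"dx": 0, "dy": 0, "dz": 0, "rx": 0, "ry": 0, "rz": 0, "gripper": 1}
    - {"dx": 0, "dy": 0, "dz": 0, "rx": 0, "ry": 0, "rz": 0, "gripper": 1}
    - {"dx": 0, "dy": 0, "dz": 0, "rx": 0, "ry": 0, "rz": 0, "gripper": 1}

```text
t: 3.48
eef_pos: [0.4499, -0.2135, 0.1417]
ee_rot: [-3.141, -0.0, -1.472]
force: [0.7, -0.5, 0.3]
width: 0.0397
gripper_force: 0.0
```

jog_arm:
  targets:
    - {"dx": 2, "dy": 0, "dz": 0, "rx": 0, "ry": 0, "rz": 0, "gripper": 1}
    - {"dx": 2, "dy": 0, "dz": 0, "rx": 0, "ry": 0, "rz": 0, "gripper": 1}
    - {"dx": 2, "dy": 0, "dz": 0, "rx": 0, "ry": 0, "rz": 0, "gripper": 1}
    - {"dx": 2, "dy": 0, "dz": 0, "rx": 0, "ry": 0, "rz": 0, "gripper": 1}
    - {"dx": 2, "dy": 0, "dz": 0, "rx": 0, "ry": 0, "rz": 0, "gripper": 1}
    - {"dx": 2, "dy": 0, "dz": 0, "rx": 0, "ry": 0, "rz": 0, "gripper": 1}
    - {"dx": 2, "dy": 0, "dz": 0, "rx": 0, "ry": 0, "rz": 0, "gripper": 1}
    - {"dx": 2, "dy": 0, "dz": 0, "rx": 0, "ry": 0, "rz": 0, "gripper": 1}

```text
t: 4.15
eef_pos: [0.449, -0.2157, 0.1414]
ee_rot: [3.139, 0.0, -1.472]
force: [-5.7, -1.2, 4.6]
width: 0.0178
gripper_force: 25.0
```

jog_arm:
  force: 30
  targets:
    - {"dx": 0, "dy": 1, "dz": 0, "rx": 0, "ry": 0, "rz": 0.08, "gripper": 1}
    - {"dx": 0, "dy": 1, "dz": 0, "rx": 0, "ry": 0, "rz": 0.18, "gripper": 1}
    - {"dx": 0, "dy": 1, "dz": 0, "rx": 0, "ry": 0, "rz": 0.28, "gripper": 1}
    - {"dx": 0, "dy": 1, "dz": 0, "rx": 0, "ry": 0, "rz": 0.38, "gripper": 1}
    - {"dx": 0, "dy": 1, "dz": 0, "rx": 0, "ry": 0, "rz": 0.48, "gripper": 1}
    - {"dx": 0, "dy": 1, "dz": 0, "rx": 0, "ry": 0, "rz": 0.58, "gripper": 1}
    - {"dx": 0, "dy": 1, "dz": 0, "rx": 0, "ry": 0, "rz": 0.68, "gripper": 1}
    - {"dx": 0, "dy": 1, "dz": 0, "rx": 0, "ry": 0, "rz": 0.76, "gripper": 1}

```text
t: 4.82
eef_pos: [0.448, -0.2155, 0.1415]
ee_rot: [3.14, -0.001, -2.237]
force: [-6.4, 1.2, 5.7]
width: 0.0178
gripper_force: 30.0
```

jog_arm:
  targets:
    - {"dx": 0, "dy": 0, "dz": 0, "rx": 0, "ry": 0, "rz": 0.1, "gripper": 1}
    - {"dx": 0, "dy": 0, "dz": 0, "rx": 0, "ry": 0, "rz": 0.2, "gripper": 1}
    - {"dx": 0, "dy": 0, "dz": 0, "rx": 0, "ry": 0, "rz": 0.3, "gripper": 1}
    - {"dx": 0, "dy": 0, "dz": 0, "rx": 0, "ry": 0, "rz": 0.4, "gripper": 1}
    - {"dx": 0, "dy": 0, "dz": 0, "rx": 0, "ry": 0, "rz": 0.5, "gripper": 1}
    - {"dx": 0, "dy": 0, "dz": 0, "rx": 0, "ry": 0, "rz": 0.6, "gripper": 1}
    - {"dx": 0, "dy": 0, "dz": 0, "rx": 0, "ry": 0, "rz": 0.7, "gripper": 1}
    - {"dx": 0, "dy": 0, "dz": 0, "rx": 0, "ry": 0, "rz": 0.75, "gripper": 1}

```text
t: 5.48
eef_pos: [0.4476, -0.2148, 0.1414]
ee_rot: [3.14, -0.002, -2.988]
force: [-6.6, 7.1, 8.3]
width: 0.0177
gripper_force: 30.0
```

jog_arm:
  force: 20
  targets:
    - {"dx": 0, "dy": 0, "dz": 0, "rx": 0, "ry": 0, "rz": 0, "gripper": 1}
    - {"dx": 0, "dy": 0, "dz": 0, "rx": 0, "ry": 0, "rz": 0, "gripper": 1}
    - {"dx": 0, "dy": 0, "dz": 0, "rx": 0, "ry": 0, "rz": 0, "gripper": 1}
    - {"dx": 0, "dy": 0, "dz": 0, "rx": 0, "ry": 0, "rz": 0, "gripper": 1}
    - {"dx": 0, "dy": 0, "dz": 0, "rx": 0, "ry": 0, "rz": 0, "gripper": 1}
    - {"dx": 0, "dy": 0, "dz": 0, "rx": 0, "ry": 0, "rz": 0, "gripper": 1}
    - {"dx": 0, "dy": 0, "dz": 0, "rx": 0, "ry": 0, "rz": 0, "gripper": 1}
    - {"dx": 0, "dy": 0, "dz": 0, "rx": 0, "ry": 0, "rz": 0, "gripper": 1}

```text
t: 6.15
eef_pos: [0.4476, -0.2148, 0.1414]
ee_rot: [3.14, -0.002, -2.982]
force: [-5.9, 6.3, 8.0]
width: 0.0176
gripper_force: 20.0
```

```bash
python3 - <<'E'
from h import *
s,M=tool(); print(s['q'].round(2),s['moment'].round(2),s['ee_rot'])
yb=.112 # box yaw
g=s['eef_pos']+M@[0,0,.003]; g[2]=.139
bx=np.array([np.cos(yb),np.sin(yb),0]); H=g+bx*.178; H[2]=.09
print('grip',g,'hinge',H)
for th in np.arange(.1,1.46,.1):
    t=np.array([-np.cos(th)*.178+np.sin(th)*.049]); z=.178*np.sin(th)+.049*np.cos(th)
    P=H+bx*t+[0,0,z]-np.array([0,0,g[2]]) ; P[2]+=g[2]
    d=M.T@(H+bx*t+[0,0,z]-g)*1000
    print(round(th,2),d.round(1))
E
```

```text
[-0.05  0.17 -0.52 -0.   -0.89 -1.36] [ 2.38  2.45 -0.06] [ 3.13983542e+00 -2.30476341e-03 -2.98236496e+00]
grip [ 0.44757965 -0.21482895  0.139     ] hinge [ 0.6244644  -0.19493461  0.09      ]
0.1 [ -5.7  -0.2 -17.5]
0.2 [-13.2  -0.6 -34.4]
0.3 [-22.3  -1.  -50.5]
0.4 [-32.9  -1.4 -65.5]
0.5 [-45.   -2.  -79.4]
0.6 [-58.5  -2.6 -92.1]
0.7 [ -73.1   -3.3 -103.3]
0.8 [ -88.8   -4.  -113. ]
0.9 [-105.3   -4.8 -121.1]
1.0 [-122.6   -5.6 -127.5]
1.1 [-140.5   -6.4 -132.2]
1.2 [-158.7   -7.3 -135. ]
1.3 [-177.1   -8.1 -136. ]
1.4 [-195.5   -9.  -135.2]
```

jog_arm:
  force: 20
  targets:
    - {"dx": -2.5, "dy": 0, "dz": -9, "rx": 0, "ry": 0, "rz": 0, "gripper": 1}
    - {"dx": -5.7, "dy": 0, "dz": -17.5, "rx": 0, "ry": 0.02, "rz": 0, "gripper": 1}
    - {"dx": -9.3, "dy": -0.4, "dz": -26, "rx": 0, "ry": 0.04, "rz": 0, "gripper": 1}
    - {"dx": -13.2, "dy": -0.6, "dz": -34.4, "rx": 0, "ry": 0.06, "rz": 0, "gripper": 1}
    - {"dx": -17.6, "dy": -0.8, "dz": -42.5, "rx": 0, "ry": 0.08, "rz": 0, "gripper": 1}
    - {"dx": -22.3, "dy": -1, "dz": -50.5, "rx": 0, "ry": 0.1, "rz": 0, "gripper": 1}
    - {"dx": -27.5, "dy": -1.2, "dz": -58, "rx": 0, "ry": 0.11, "rz": 0, "gripper": 1}
    - {"dx": -32.9, "dy": -1.4, "dz": -65.5, "rx": 0, "ry": 0.12, "rz": 0, "gripper": 1}

```text
t: 6.82
eef_pos: [0.4797, -0.2105, 0.2058]
ee_rot: [3.138, -0.126, -2.982]
force: [-4.2, 4.2, -4.7]
width: 0.0182
gripper_force: 20.0
```

```bash
python3 - <<'E'
from h import *
s,M=tool(); print(s['q'].round(2),s['moment'].round(2),s['ee_rot'],s['width'])
yb=.112
p=s['eef_pos']; g=p+M@[0,0,.003]; bx=np.array([np.cos(yb),np.sin(yb),0]); H=np.array([.6245,-.195,.09])
r=g-H; print('radius',np.hypot(r@bx,r[2]),'nominal',np.hypot(.178,.049),'theta',np.arctan2(r[2],-(r@bx))-np.arctan2(.049,.178))
t0=.4; pos=lambda th:H+bx*(-np.cos(th)*.178+np.sin(th)*.049)+[0,0,.178*np.sin(th)+.049*np.cos(th)]
for th in np.arange(.5,1.46,.1): print(round(th,2),(M.T@(pos(th)-pos(t0))*1000).round(1))
E
```

```text
[-0.02  0.21 -0.31  0.02 -1.17 -1.4 ] [ 1.98  1.13 -0.24] [ 3.13813423 -0.12562971 -2.98239141] 0.01816288638599601
radius 0.18447876043834022 nominal 0.18462123388169627 theta 0.3893835223635075
0.5 [-10.3  -0.5 -15.3]
0.6 [-22.1  -1.1 -29.5]
0.7 [-35.2  -1.8 -42.5]
0.8 [-49.6  -2.5 -54. ]
0.9 [-65.   -3.2 -64.1]
1.0 [-81.4  -4.  -72.6]
1.1 [-98.5  -4.8 -79.4]
1.2 [-116.2   -5.7  -84.5]
1.3 [-134.4   -6.5  -87.7]
1.4 [-152.8   -7.4  -89.2]
```

Lifting well; the wrist follows the expected arc.

jog_arm:
  targets:
    - {"dx": -5, "dy": -0.2, "dz": -8, "rx": 0, "ry": 0.02, "rz": 0, "gripper": 1}
    - {"dx": -10.3, "dy": -0.5, "dz": -15.3, "rx": 0, "ry": 0.04, "rz": 0, "gripper": 1}
    - {"dx": -16, "dy": -0.8, "dz": -22.5, "rx": 0, "ry": 0.06, "rz": 0, "gripper": 1}
    - {"dx": -22.1, "dy": -1.1, "dz": -29.5, "rx": 0, "ry": 0.08, "rz": 0, "gripper": 1}
    - {"dx": -28.5, "dy": -1.4, "dz": -36.2, "rx": 0, "ry": 0.1, "rz": 0, "gripper": 1}
    - {"dx": -35.2, "dy": -1.8, "dz": -42.5, "rx": 0, "ry": 0.11, "rz": 0, "gripper": 1}
    - {"dx": -42.2, "dy": -2.1, "dz": -48.5, "rx": 0, "ry": 0.12, "rz": 0, "gripper": 1}
    - {"dx": -49.6, "dy": -2.5, "dz": -54, "rx": 0, "ry": 0.13, "rz": 0, "gripper": 1}

```text
t: 7.48
eef_pos: [0.5354, -0.2035, 0.2537]
ee_rot: [3.137, -0.255, -2.981]
force: [-6.7, 7.3, -1.7]
width: 0.0178
gripper_force: 20.0
```

```bash
python3 - <<'E'
from h import *
s,M=tool(); print(s['q'].round(2),s['moment'].round(2),s['ee_rot'],s['width'])
yb=.112
p=s['eef_pos']; g=p+M@[0,0,.003]; bx=np.array([np.cos(yb),np.sin(yb),0]); H=np.array([.6245,-.195,.09])
r=g-H; print('radius',np.hypot(r@bx,r[2]),'nominal',np.hypot(.178,.049),'theta',np.arctan2(r[2],-(r@bx))-np.arctan2(.049,.178))
t0=.8; pos=lambda th:H+bx*(-np.cos(th)*.178+np.sin(th)*.049)+[0,0,.178*np.sin(th)+.049*np.cos(th)]
for th in np.arange(.9,1.46,.1): print(round(th,2),(M.T@(pos(th)-pos(t0))*1000).round(1))
E
```

```text
[ 0.    0.33 -0.06  0.04 -1.43 -1.42] [ 3.43  1.89 -1.06] [ 3.13709789 -0.25537616 -2.98147926] 0.01778682691403231
radius 0.18443749842176643 nominal 0.18462123388169627 theta 0.7907529156141665
0.9 [-14.   -0.7 -12. ]
1.0 [-29.1  -1.5 -22.5]
1.1 [-45.2  -2.3 -31.5]
1.2 [-62.2  -3.2 -38.8]
1.3 [-79.7  -4.1 -44.4]
1.4 [-97.8  -4.9 -48.2]
```

jog_arm:
  targets:
    - {"dx": -7, "dy": -0.3, "dz": -6.2, "rx": 0, "ry": 0, "rz": 0, "gripper": 1}
    - {"dx": -14, "dy": -0.7, "dz": -12, "rx": 0, "ry": 0, "rz": 0, "gripper": 1}
    - {"dx": -29.1, "dy": -1.5, "dz": -22.5, "rx": 0, "ry": 0, "rz": 0, "gripper": 1}
    - {"dx": -45.2, "dy": -2.3, "dz": -31.5, "rx": 0, "ry": 0, "rz": 0, "gripper": 1}
    - {"dx": -62.2, "dy": -3.2, "dz": -38.8, "rx": 0, "ry": 0, "rz": 0, "gripper": 1}
    - {"dx": -79.7, "dy": -4.1, "dz": -44.4, "rx": 0, "ry": 0, "rz": 0, "gripper": 1}
    - {"dx": -97.8, "dy": -4.9, "dz": -48.2, "rx": 0, "ry": 0, "rz": 0, "gripper": 1}
    - {"dx": -97.8, "dy": -4.9, "dz": -48.2, "rx": 0, "ry": 0, "rz": 0, "gripper": 1}

```text
t: 8.15
eef_pos: [0.6459, -0.1897, 0.2767]
ee_rot: [3.138, -0.25, -2.979]
force: [0.9, 15.4, 4.6]
width: 0.0187
gripper_force: 20.1
```

```bash
python3 - <<'E'
from h import *
s,M=tool(); print(s['q'].round(2),s['moment'].round(2),s['ee_rot'],s['width'])
yb=.112
p=s['eef_pos']; g=p+M@[0,0,.003]; bx=np.array([np.cos(yb),np.sin(yb),0]); H=np.array([.6245,-.195,.09])
r=g-H; print('radius',np.hypot(r@bx,r[2]),'theta',np.arctan2(r[2],-(r@bx))-np.arctan2(.049,.178))
f=grab('side','side2.png')
E
```

```text
[ 0.02  0.48  0.23  0.03 -1.57 -1.43] [ 5.51 -0.69 -1.71] [ 3.13805294 -0.24951958 -2.97906797] 0.01867528254570579
radius 0.18495567696097523 theta 1.4165008805211756
```

View pics/side2.png

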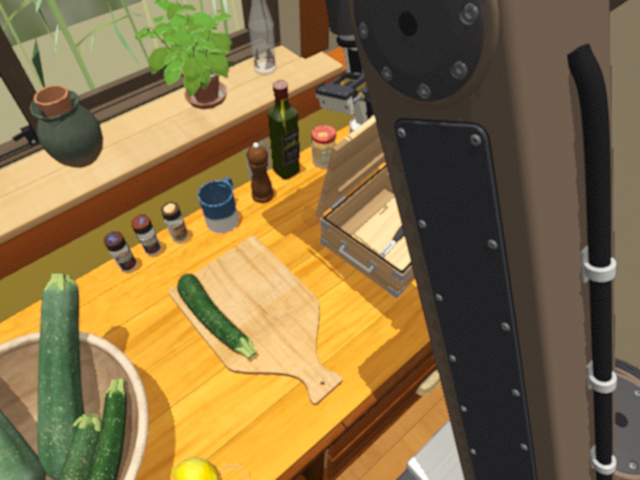

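The side view shows the lid standing open and the peeler inside near (395,243). I'll release the knob and back away.

jog_arm:
  targets:
    - {"dx": 0, "dy": 0, "dz": 0, "rx": 0, "ry": 0, "rz": 0, "gripper": 0.4}
    - {"dx": 0, "dy": 0, "dz": 0, "rx": 0, "ry": 0, "rz": 0, "gripper": 0.4}
    - {"dx": 0, "dy": 0, "dz": 0, "rx": 0, "ry": 0, "rz": 0, "gripper": 0.4}
    - {"dx": 0, "dy": 0, "dz": 0, "rx": 0, "ry": 0, "rz": 0, "gripper": 0.4}
    - {"dx": 0, "dy": 0, "dz": -20, "rx": 0, "ry": 0, "rz": 0, "gripper": 0.4}
    - {"dx": 0, "dy": 0, "dz": -50, "rx": 0, "ry": 0, "rz": 0, "gripper": 0.4}
    - {"dx": 0, "dy": 0, "dz": -80, "rx": 0, "ry": 0, "rz": 0, "gripper": 0.4}
    - {"dx": 0, "dy": 0, "dz": -115, "rx": 0, "ry": 0, "rz": 0, "gripper": 0.4}

```text
t: 8.87
eef_pos: [0.671, -0.1891, 0.3895]
ee_rot: [3.141, -0.251, -2.982]
force: [1.3, -0.4, -0.2]
width: 0.0526
gripper_force: 0.0
```

```bash
python3 - <<'E'
from h import *
go((.4,-.05,.40),-1.46)
E
```

```text
t 8.87 pos [ 0.671  -0.1891  0.3895] rot [ 3.141 -0.251 -2.982] q [ 0.02  0.5   0.51  0.04 -1.82 -1.43] w 0.0526 gf 0.0 F [ 1.3 -0.4 -0.2]
  shift [240.4 180.3  50.9] rotvec [ 0.191 -0.201 -1.514]
```

jog_arm:
  targets:
    - {"dx": 20, "dy": 32, "dz": 4, "rx": 0.015, "ry": -0.016, "rz": -0.12, "gripper": 0.2}
    - {"dx": 40, "dy": 65, "dz": 8, "rx": 0.031, "ry": -0.033, "rz": -0.24, "gripper": 0.2}
    - {"dx": 60, "dy": 97, "dz": 12, "rx": 0.046, "ry": -0.049, "rz": -0.36, "gripper": 0.2}
    - {"dx": 80, "dy": 130, "dz": 16, "rx": 0.061, "ry": -0.065, "rz": -0.48, "gripper": 0.2}
    - {"dx": 100, "dy": 162, "dz": 20, "rx": 0.076, "ry": -0.081, "rz": -0.6, "gripper": 0.2}
    - {"dx": 120, "dy": 195, "dz": 24, "rx": 0.092, "ry": -0.097, "rz": -0.72, "gripper": 0.2}
    - {"dx": 140, "dy": 227, "dz": 28, "rx": 0.107, "ry": -0.113, "rz": -0.84, "gripper": 0.2}
    - {"dx": 158, "dy": 260, "dz": 32, "rx": 0.12, "ry": -0.128, "rz": -0.96, "gripper": 0.2}

```text
t: 9.53
eef_pos: [0.4695, 0.0428, 0.3973]
ee_rot: [3.096, -0.085, -2.007]
force: [-0.1, 0.9, 0.4]
width: 0.0701
gripper_force: 0.0
```

```bash
python3 - <<'E'
from h import *
f=grab('top')
i=cv2.resize(f['frame'][150:340,170:530],None,fx=2.2,fy=2.2,interpolation=cv2.INTER_CUBIC);cv2.imwrite('pics/crop2.png',i[:,:,::-1])
go((.43,.08,.40),-1.46)
E
```

```text
t 9.58 pos [0.4666 0.0462 0.3985] rot [ 3.097 -0.08  -1.996] q [ 0.53 -0.   -0.11  0.01 -1.56 -0.96] w 0.0702 gf 0.0 F [-4.4  1.1 -2.4]
  shift [-15.6  47.4  -0.6] rotvec [ 0.065 -0.066 -0.537]
```

View pics/crop2.png

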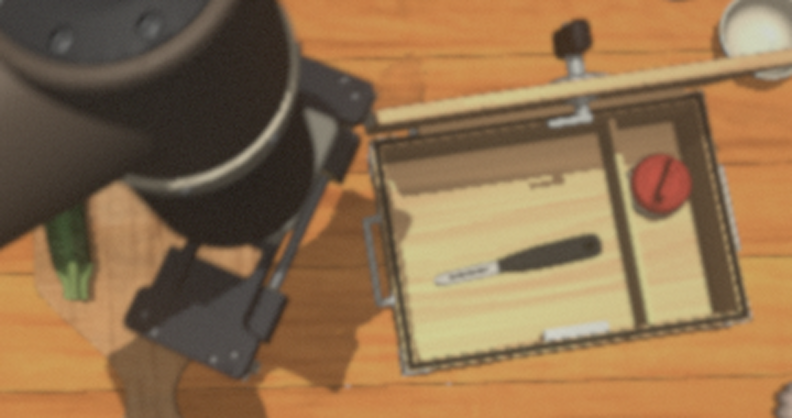

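The crop shows the peeler in the left compartment, blade to the left. Handle end is at (601,242), handle front at (498,268) and tip at (436,280) in crop pixels. The lid is upright.

```bash
python3 - <<'E'
from h import *
f=load('top')
c=lambda u,v,z:px(f,170+u/2.2,150+v/2.2,z=z)
e=c(601,242,.02);h=c(498,268,.02);t=c(436,280,.014)
print(e,h,t,np.linalg.norm(e-h),np.linalg.norm(h-t))
d=(t-e)[:2];yawp=np.arctan2(d[1],d[0]); g=e[:2]+d/np.linalg.norm(d)*.055
print('peeler yaw',yawp,'grip',g, 'depth',c(550,255,.02),px(f,170+550/2.2,150+255/2.2))
# box frame, rim corners at z=.09
r=[c(u,v,.09) for u,v in[(372,143),(701,96),(747,318),(406,371)]]
print(np.round(r,3),[np.linalg.norm(r[i]-r[(i+1)%4]).round(3) for i in range(4)])
C=np.mean(r,0); yb=np.arctan2(*(r[0]+r[1]-r[2]-r[3])[[1,0]]); print('C',C,'yb',yb)
for y in(yb,.112):
  for p in (e[:2],g,t[:2]):
    q=p-C[:2]; print(round(y,3),q@[np.cos(y),np.sin(y)],q@[-np.sin(y),np.cos(y)])
E
```

```text
[ 0.51007984 -0.26245855  0.02      ] [ 0.48688472 -0.15972781  0.02      ] [ 0.47718734 -0.09892387  0.014     ] 0.10531675636583072 0.06186402568107432
peeler yaw 1.7692827548974819 grip [ 0.49923463 -0.20853841] depth [ 0.49845438 -0.21146417  0.02      ] [ 0.49796541 -0.21075342  0.0239454 ]
[[ 0.6   -0.038  0.09 ]
 [ 0.638 -0.351  0.09 ]
 [ 0.427 -0.376  0.09 ]
 [ 0.387 -0.063  0.09 ]] [np.float64(0.315), np.float64(0.212), np.float64(0.316), np.float64(0.214)]
C [ 0.5128979  -0.20675738  0.09      ] yb 0.11831536732822097
0.118 -0.009373293879471369 -0.05497911363458529
0.118 -0.013777980235370073 -0.00015577245488192313
0.118 -0.022732290718004602 0.11129489144109633
0.112 -0.00902589596854885 -0.05503721264890249
0.112 -0.013776721723002098 -0.00024278177631449909
0.112 -0.023434700842741518 0.11114911020149693
```

The grip point is near (0.499, -0.2085), 14 mm ahead of the box centre. At that depth the 193 mm gripper body goes below the rim, so I'll grasp with a small backward tilt of 0.13 rad. That needs the lid pushed a little further back first.

```bash
python3 - <<'E'
from h import *
go((.525,-.135,.36),-1.456)
E
```

```text
t 9.58 pos [0.4666 0.0462 0.3985] rot [ 3.097 -0.08  -1.996] q [ 0.53 -0.   -0.11  0.01 -1.56 -0.96] w 0.0702 gf 0.0 F [-4.4  1.1 -2.4]
  shift [ 137.5 -130.    43.8] rotvec [ 0.065 -0.065 -0.541]
```

jog_arm:
  targets:
    - {"dx": 20, "dy": -18, "dz": 6, "rx": 0.009, "ry": -0.009, "rz": -0.075, "gripper": 0.5}
    - {"dx": 40, "dy": -36, "dz": 12, "rx": 0.018, "ry": -0.018, "rz": -0.15, "gripper": 0.5}
    - {"dx": 60, "dy": -55, "dz": 18, "rx": 0.027, "ry": -0.027, "rz": -0.23, "gripper": 0.5}
    - {"dx": 80, "dy": -74, "dz": 25, "rx": 0.037, "ry": -0.037, "rz": -0.31, "gripper": 0.5}
    - {"dx": 100, "dy": -93, "dz": 31, "rx": 0.047, "ry": -0.047, "rz": -0.39, "gripper": 0.5}
    - {"dx": 120, "dy": -112, "dz": 38, "rx": 0.056, "ry": -0.056, "rz": -0.47, "gripper": 0.5}
    - {"dx": 137, "dy": -130, "dz": 44, "rx": 0.065, "ry": -0.065, "rz": -0.54, "gripper": 0.5}
    - {"dx": 137, "dy": -130, "dz": 44, "rx": 0.065, "ry": -0.065, "rz": -0.54, "gripper": 0.5}

```text
t: 10.25
eef_pos: [0.5267, -0.1432, 0.3576]
ee_rot: [3.135, -0.006, -1.472]
force: [0.4, 1.2, 0.2]
width: 0.0436
gripper_force: 0.0
```

```bash
python3 - <<'E'
from h import *
go((.525,-.135,.284),-1.456)
go((.598,-.127,.284),-1.456)
E
```

```text
t 10.25 pos [ 0.5267 -0.1432  0.3576] rot [ 3.135 -0.006 -1.472] q [ 0.1   0.09 -0.09  0.01 -1.39 -0.  ] w 0.0436 gf 0.0 F [0.4 1.2 0.2]
  shift [-8.7  0.4 73.5] rotvec [ 0.007 -0.006 -0.016]
t 10.25 pos [ 0.5267 -0.1432  0.3576] rot [ 3.135 -0.006 -1.472] q [ 0.1   0.09 -0.09  0.01 -1.39 -0.  ] w 0.0436 gf 0.0 F [0.4 1.2 0.2]
  shift [ -9.5 -73.1  73. ] rotvec [ 0.007 -0.006 -0.016]
```

jog_arm:
  targets:
    - {"dx": -9, "dy": 0, "dz": 30, "rx": 0.007, "ry": -0.006, "rz": -0.016, "gripper": 0.5}
    - {"dx": -9, "dy": 0, "dz": 55, "rx": 0.007, "ry": -0.006, "rz": -0.016, "gripper": 0.5}
    - {"dx": -9, "dy": 0, "dz": 73, "rx": 0.007, "ry": -0.006, "rz": -0.016, "gripper": 0.5}
    - {"dx": -9, "dy": -15, "dz": 73, "rx": 0.007, "ry": -0.006, "rz": -0.016, "gripper": 0.5}
    - {"dx": -9, "dy": -30, "dz": 73, "rx": 0.007, "ry": -0.006, "rz": -0.016, "gripper": 0.5}
    - {"dx": -9, "dy": -45, "dz": 73, "rx": 0.007, "ry": -0.006, "rz": -0.016, "gripper": 0.5}
    - {"dx": -9, "dy": -60, "dz": 73, "rx": 0.007, "ry": -0.006, "rz": -0.016, "gripper": 0.5}
    - {"dx": -9, "dy": -73, "dz": 73, "rx": 0.007, "ry": -0.006, "rz": -0.016, "gripper": 0.5}

```text
t: 10.92
eef_pos: [0.5979, -0.1239, 0.2851]
ee_rot: [3.142, 0.0, -1.458]
force: [-2.9, 0.2, -1.0]
width: 0.0439
gripper_force: 1.1
```

jog_arm:
  targets:
    - {"dx": 0, "dy": 0, "dz": 0, "rx": 0, "ry": 0, "rz": 0, "gripper": 0.5}
    - {"dx": 0, "dy": 0, "dz": 0, "rx": 0, "ry": 0, "rz": 0, "gripper": 0.5}
    - {"dx": 0, "dy": 25, "dz": 0, "rx": 0, "ry": 0, "rz": 0, "gripper": 0.5}
    - {"dx": 0, "dy": 60, "dz": 0, "rx": 0, "ry": 0, "rz": 0, "gripper": 0.5}
    - {"dx": 0, "dy": 95, "dz": 0, "rx": 0, "ry": 0, "rz": 0, "gripper": 0.5}
    - {"dx": 0, "dy": 120, "dz": 0, "rx": 0, "ry": 0, "rz": 0, "gripper": 0.5}
    - {"dx": 0, "dy": 120, "dz": -20, "rx": 0, "ry": 0, "rz": 0, "gripper": 0.5}
    - {"dx": 0, "dy": 120, "dz": -20, "rx": 0, "ry": 0, "rz": 0, "gripper": 0.5}

```text
t: 11.58
eef_pos: [0.478, -0.1383, 0.3093]
ee_rot: [-3.134, -0.001, -1.458]
force: [1.1, -0.8, 1.6]
width: 0.0438
gripper_force: 0.0
```

```bash
python3 - <<'E'
from h import *
f=grab('wrist','w3.png'); go((.499,-.2085,.2),-1.373)
g=grab('top')
for u,v in [(440,185),(470,180)]: pass
i=np.hstack([cv2.resize(f['frame'],(480,360)),cv2.resize(g['frame'][150:340,320:530],(320,360))]);cv2.imwrite('pics/c3.png',i[:,:,::-1])
E
```

```text
t 11.63 pos [ 0.4787 -0.138   0.308 ] rot [-3.134e+00 -1.000e-03 -1.458e+00] q [ 0.12  0.02 -0.28  0.   -1.26 -0.  ] w 0.0437 gf 0.0 F [-0.  -0.2  0. ]
  shift [ 72.3 -11.5 108.1] rotvec [-0.007 -0.001 -0.085]
```

View pics/c3.png

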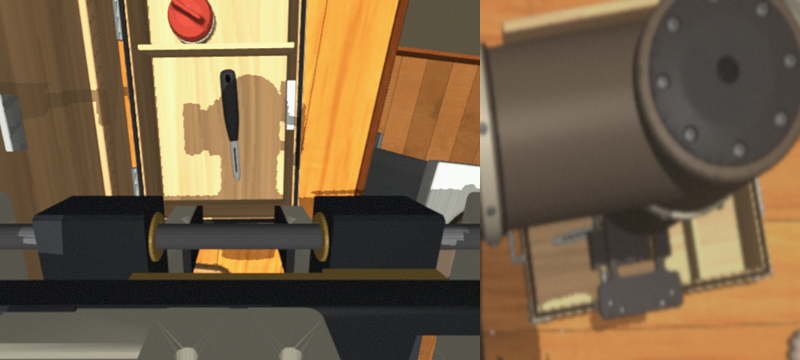

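The wrist view (left) shows the peeler handle at about (230,108) in the compartment, with the lid back at the left. I'll measure both from this frame's depth.

```bash
python3 - <<'E'
from h import *
f=load('wrist')
K=np.array([[f['fx'],0,f['cx']],[0,f['fy'],f['cy']],[0,0,1]]);u,w=np.meshgrid(np.arange(640),np.arange(480))
n=cv2.undistortPoints(np.stack([u,w],-1).reshape(-1,1,2).astype(float),K,f['distortion'])[:,0]
d=f['z_map'].ravel(); T=np.linalg.inv(f['view']); P=np.c_[n*d[:,None],d]@T[:3,:3].T+T[:3,3]
dark=f['frame'].reshape(-1,3).max(1)<90
m=(d>0)&dark&(P[:,2]>.014)&(P[:,2]<.035)&(abs(P[:,0]-.499)<.06)&(abs(P[:,1]+.2085)<.08)
Q=P[m]; print(m.sum(),Q.mean(0)); print(cv2.minAreaRect(Q[:,:2].astype(np.float32)*1000), 'top z',np.percentile(Q[:,2],[50,90]))
b=(P-[.513,-.207,0])@R.from_euler('z',.115).as_matrix()
m=(d>0)&(b[:,0]>.1)&(b[:,0]<.25)&(b[:,2]>.12)&(b[:,2]<.3)&(abs(b[:,1])<.15)
B=b[m]; 
for z in(.13,.17,.21,.25,.29):
    k=abs(B[:,2]-z)<.008; print(z,k.sum(),np.percentile(B[k,0],[5,50,95]).round(3) if k.sum() else '')
E
```

```text
1958 [ 0.50044788 -0.21904625  0.02267055]
((515.1718139648438, -222.86572265625), (165.3656005859375, 110.69203186035156), 75.04891967773438) top z [0.0228832  0.02511314]
0.13 1083 [0.118 0.12  0.121]
0.17 3778 [0.123 0.125 0.126]
0.21 5276 [0.128 0.129 0.131]
0.25 3940 [0.131 0.133 0.134]
0.29 0
```

```bash
python3 - <<'E'
from h import *
f=load('wrist'); g=f['frame'].max(2)
m=np.zeros_like(g); m[85:250,280:330]=(g[85:250,280:330]<75)
k,l,st,_=cv2.connectedComponentsWithStats(m.astype(np.uint8)); i=1+st[1:,4].argmax(); print(st[i])
v,u=np.nonzero(l==i); Q=np.array([px(f,a,b,z=.023) for a,b in zip(u[::5],v[::5])])
c,sz,a=cv2.minAreaRect(Q[:,:2].astype(np.float32)*1000); print(c,sz,a)
s,M=tool()
yp=1.7693
for yp in(1.7693,np.radians(a),np.radians(a)+np.pi/2): print(yp)
E
```

```text
[ 294   93   24   95 1684]
(499.6919860839844, -209.40234375) (20.806171417236328, 101.97882843017578) 10.178492546081543
1.7693
0.1776482078188236
1.74844453461372
```

Lid is at about 1.68 rad, and the two peeler measurements agree within 2 mm. Going to the tilted pre-grasp.

```bash
cat >> h.py <<'E'
def go2(p,yaw,rx):
    s,M=tool(); T=R.from_euler('xyz',[np.pi,0,yaw])*R.from_rotvec([rx,0,0])
    print('t',round(s['t'],2),s['eef_pos'].round(4),s['ee_rot'].round(3),'shift',tool(p).round(1),'rotvec',R.from_matrix(M.T@T.as_matrix()).as_rotvec().round(3))
E
python3 - <<'E'
from h import *
go2((.5013,-.2065,.12),-1.41,-.13)
E
```

```text
t 11.68 [ 0.4787 -0.1377  0.3067] [-3.136 -0.    -1.458] shift [ 70.9 -13.7 186.8] rotvec [-0.135  0.003 -0.048]
```

jog_arm:
  targets:
    - {"dx": 20, "dy": -4, "dz": 10, "rx": -0.03, "ry": 0, "rz": -0.01, "gripper": 0.5}
    - {"dx": 40, "dy": -8, "dz": 35, "rx": -0.06, "ry": 0, "rz": -0.02, "gripper": 0.5}
    - {"dx": 60, "dy": -12, "dz": 65, "rx": -0.1, "ry": 0, "rz": -0.03, "gripper": 0.5}
    - {"dx": 71, "dy": -14, "dz": 100, "rx": -0.135, "ry": 0.003, "rz": -0.048, "gripper": 0.5}
    - {"dx": 71, "dy": -14, "dz": 130, "rx": -0.135, "ry": 0.003, "rz": -0.048, "gripper": 0.5}
    - {"dx": 71, "dy": -14, "dz": 160, "rx": -0.135, "ry": 0.003, "rz": -0.048, "gripper": 0.5}
    - {"dx": 71, "dy": -14, "dz": 187, "rx": -0.135, "ry": 0.003, "rz": -0.048, "gripper": 0.5}
    - {"dx": 71, "dy": -14, "dz": 187, "rx": -0.135, "ry": 0.003, "rz": -0.048, "gripper": 0.5}

```text
t: 12.35
eef_pos: [0.4974, -0.2059, 0.1124]
ee_rot: [2.999, 0.003, -1.411]
force: [-0.9, -0.5, -0.5]
width: 0.044
gripper_force: 0.0
```

```bash
python3 - <<'E'
from h import *
go2((.5013,-.2065,.0393),-1.41,-.13)
E
```

```text
t 12.35 [ 0.4974 -0.2059  0.1124] [ 2.999  0.003 -1.411] shift [  1.4 -14.1  71.8] rotvec [ 0.013  0.004 -0.   ]
```

jog_arm:
  targets:
    - {"dx": 1, "dy": -5, "dz": 15, "rx": 0.005, "ry": 0, "rz": 0, "gripper": 0.5}
    - {"dx": 1, "dy": -8, "dz": 30, "rx": 0.005, "ry": 0, "rz": 0, "gripper": 0.5}
    - {"dx": 1, "dy": -10, "dz": 42, "rx": 0.005, "ry": 0, "rz": 0, "gripper": 0.5}
    - {"dx": 1, "dy": -11, "dz": 50, "rx": 0.005, "ry": 0, "rz": 0, "gripper": 0.5}
    - {"dx": 1, "dy": -11, "dz": 50, "rx": 0.005, "ry": 0, "rz": 0, "gripper": 0.5}
    - {"dx": 1, "dy": -11, "dz": 50, "rx": 0.005, "ry": 0, "rz": 0, "gripper": 0.5}
    - {"dx": 1, "dy": -11, "dz": 50, "rx": 0.005, "ry": 0, "rz": 0, "gripper": 0.5}
    - {"dx": 1, "dy": -11, "dz": 50, "rx": 0.005, "ry": 0, "rz": 0, "gripper": 0.5}

```text
t: 13.02
eef_pos: [0.5061, -0.2067, 0.0683]
ee_rot: [3.015, -0.0, -1.409]
force: [-0.7, -0.2, 0.1]
width: 0.0437
gripper_force: 0.0
```

```bash
python3 - <<'E'
from h import *
go2((.5013,-.2065,.0393),-1.41,-.13)
E
```

```text
t 13.02 [ 0.5061 -0.2067  0.0683] [ 3.015 -0.    -1.409] shift [-1.   1.  29.3] rotvec [-0.003 -0.     0.001]
```

jog_arm:
  targets:
    - {"dx": -1, "dy": 1, "dz": 5, "rx": -0.003, "ry": 0, "rz": 0, "gripper": 0.5}
    - {"dx": -1, "dy": 1, "dz": 10, "rx": -0.003, "ry": 0, "rz": 0, "gripper": 0.5}
    - {"dx": -1, "dy": 1, "dz": 15, "rx": -0.003, "ry": 0, "rz": 0, "gripper": 0.5}
    - {"dx": -1, "dy": 1, "dz": 20, "rx": -0.003, "ry": 0, "rz": 0, "gripper": 0.5}
    - {"dx": -1, "dy": 1, "dz": 24, "rx": -0.003, "ry": 0, "rz": 0, "gripper": 0.5}
    - {"dx": -1, "dy": 1, "dz": 27, "rx": -0.003, "ry": 0, "rz": 0, "gripper": 0.5}
    - {"dx": -1, "dy": 1, "dz": 29, "rx": -0.003, "ry": 0, "rz": 0, "gripper": 0.5}
    - {"dx": -1, "dy": 1, "dz": 29, "rx": -0.003, "ry": 0, "rz": 0, "gripper": 0.5}

```text
t: 13.68
eef_pos: [0.5002, -0.2064, 0.038]
ee_rot: [3.009, 0.001, -1.409]
force: [-0.9, 0.4, -0.5]
width: 0.0439
gripper_force: 0.0
```

jog_arm:
  force: 15
  targets:
    - {"dx": 0, "dy": 0, "dz": 0, "rx": 0, "ry": 0, "rz": 0, "gripper": 1}
    - {"dx": 0, "dy": 0, "dz": 0, "rx": 0, "ry": 0, "rz": 0, "gripper": 1}
    - {"dx": 0, "dy": 0, "dz": 0, "rx": 0, "ry": 0, "rz": 0, "gripper": 1}
    - {"dx": 0, "dy": 0, "dz": 0, "rx": 0, "ry": 0, "rz": 0, "gripper": 1}
    - {"dx": 0, "dy": 0, "dz": 0, "rx": 0, "ry": 0, "rz": 0, "gripper": 1}
    - {"dx": 0, "dy": 0, "dz": 0, "rx": 0, "ry": 0, "rz": 0, "gripper": 1}
    - {"dx": 0, "dy": 0, "dz": 0, "rx": 0, "ry": 0, "rz": 0, "gripper": 1}
    - {"dx": 0, "dy": 0, "dz": 0, "rx": 0, "ry": 0, "rz": 0, "gripper": 1}

```text
t: 14.35
eef_pos: [0.5008, -0.2065, 0.0388]
ee_rot: [3.011, 0.0, -1.409]
force: [0.4, -0.2, 1.7]
width: 0.0224
gripper_force: 15.0
```

Gripped at 22.4 mm, 15 N. Lifting straight up.

jog_arm:
  force: 20
  targets:
    - {"dx": 0, "dy": 1, "dz": -8, "rx": 0, "ry": 0, "rz": 0, "gripper": 1}
    - {"dx": 0, "dy": 3, "dz": -22, "rx": 0, "ry": 0, "rz": 0, "gripper": 1}
    - {"dx": 0, "dy": 6, "dz": -45, "rx": 0, "ry": 0, "rz": 0, "gripper": 1}
    - {"dx": 0, "dy": 9, "dz": -72, "rx": 0, "ry": 0, "rz": 0, "gripper": 1}
    - {"dx": 0, "dy": 13, "dz": -100, "rx": 0, "ry": 0, "rz": 0, "gripper": 1}
    - {"dx": 0, "dy": 17, "dz": -128, "rx": 0, "ry": 0, "rz": 0, "gripper": 1}
    - {"dx": 0, "dy": 20, "dz": -150, "rx": 0, "ry": 0, "rz": 0, "gripper": 1}
    - {"dx": 0, "dy": 21, "dz": -160, "rx": 0, "ry": 0, "rz": 0, "gripper": 1}

```text
t: 15.02
eef_pos: [0.5017, -0.2067, 0.2037]
ee_rot: [3.015, -0.001, -1.409]
force: [0.3, -0.4, -0.1]
width: 0.0224
gripper_force: 20.0
```

```bash
python3 - <<'E'
from h import *
f=load('top'); s,M=tool(); print(s['eef_pos'],s['width'],s['gripper_force'],s['q'].round(2))
i=load('top')
g=grab('wrist'); h=cv2.imread('pics/top0.png')[160:360,170:310]
o=np.hstack([cv2.resize(g['frame'][:,:,::-1],(420,315)),cv2.resize(h,(350,500))[:315]]) if 0 else None
a=np.zeros((500,780,3),np.uint8); a[:315,:420]=cv2.resize(g['frame'][:,:,::-1],(420,315)); a[:,430:]=cv2.resize(h,(350,500),interpolation=cv2.INTER_CUBIC)
cv2.imwrite('pics/c4.png',a)
E
```

```text
[ 0.50168837 -0.20672825  0.20370866] 0.02235535375073773 19.963296577334404 [-0.01  0.24 -0.28  0.03 -1.18  0.16]
```

View pics/c4.png

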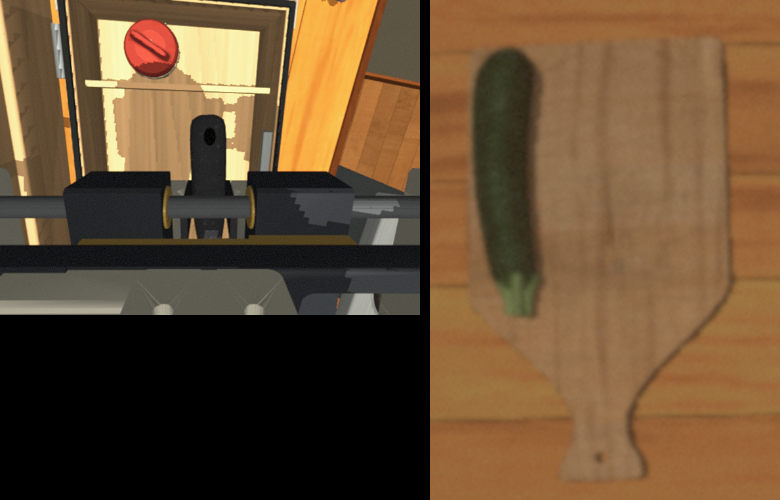

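Left: peeler held level, handle end at (208,120). Right: board crop, clear half centred near world (0.59, 0.137), courgette on the left. I'll move left first, then turn the blade toward board +x.

jog_arm:
  targets:
    - {"dx": -30, "dy": -5, "dz": -1, "rx": 0, "ry": 0, "rz": 0, "gripper": 1}
    - {"dx": -68, "dy": -11, "dz": -1, "rx": 0, "ry": 0, "rz": 0, "gripper": 1}
    - {"dx": -107, "dy": -17, "dz": -2, "rx": 0, "ry": 0, "rz": 0, "gripper": 1}
    - {"dx": -146, "dy": -23, "dz": -3, "rx": 0, "ry": 0, "rz": 0, "gripper": 1}
    - {"dx": -185, "dy": -30, "dz": -4, "rx": 0, "ry": 0, "rz": 0, "gripper": 1}
    - {"dx": -224, "dy": -36, "dz": -5, "rx": 0, "ry": 0, "rz": 0, "gripper": 1}
    - {"dx": -260, "dy": -42, "dz": -5, "rx": 0, "ry": 0, "rz": 0, "gripper": 1}
    - {"dx": -290, "dy": -47, "dz": -6, "rx": 0, "ry": 0, "rz": 0, "gripper": 1}

```text
t: 15.73
eef_pos: [0.4998, 0.0896, 0.1987]
ee_rot: [3.009, 0.0, -1.409]
force: [1.2, -0.7, -0.5]
width: 0.0224
gripper_force: 20.0
```

```bash
python3 - <<'E'
from h import *
go2((.575,.135,.18),-3.12,-.13)
go2((.575,.135,.18),-2.3,-.13)
print(tool()[0]['q'].round(2),tool()[0]['width'])
E
```

```text
t 15.73 [0.4998 0.0896 0.1987] [ 3.009  0.    -1.409] shift [-32.6 -83.4   7.8] rotvec [ 0.003 -0.224  1.697]
t 15.73 [0.4998 0.0896 0.1987] [ 3.009  0.    -1.409] shift [-32.6 -83.4   7.8] rotvec [ 0.003 -0.117  0.884]
[ 0.53  0.2  -0.31 -0.05 -1.18 -0.34] 0.02240011806713807
```

jog_arm:
  targets:
    - {"dx": -4, "dy": -10, "dz": 1, "rx": 0, "ry": -0.014, "rz": 0.11, "gripper": 1}
    - {"dx": -8, "dy": -21, "dz": 2, "rx": 0, "ry": -0.029, "rz": 0.22, "gripper": 1}
    - {"dx": -12, "dy": -31, "dz": 3, "rx": 0, "ry": -0.044, "rz": 0.33, "gripper": 1}
    - {"dx": -16, "dy": -42, "dz": 4, "rx": 0, "ry": -0.058, "rz": 0.44, "gripper": 1}
    - {"dx": -20, "dy": -52, "dz": 5, "rx": 0, "ry": -0.073, "rz": 0.55, "gripper": 1}
    - {"dx": -25, "dy": -63, "dz": 6, "rx": 0, "ry": -0.088, "rz": 0.66, "gripper": 1}
    - {"dx": -29, "dy": -73, "dz": 7, "rx": 0, "ry": -0.102, "rz": 0.77, "gripper": 1}
    - {"dx": -33, "dy": -83, "dz": 8, "rx": 0.003, "ry": -0.117, "rz": 0.884, "gripper": 1}

```text
t: 16.4
eef_pos: [0.5755, 0.1331, 0.1794]
ee_rot: [3.011, -0.0, -2.307]
force: [-0.0, 0.3, -0.1]
width: 0.022
gripper_force: 20.0
```

```bash
python3 - <<'E'
from h import *
go2((.575,.135,.12),-3.12,-.13)
E
```

```text
t 16.4 [0.5755 0.1331 0.1794] [ 3.011 -0.    -2.307] shift [-1.1 -6.1 59.1] rotvec [ 0.    -0.106  0.806]
```

jog_arm:
  targets:
    - {"dx": 0, "dy": 0, "dz": 4, "rx": 0, "ry": -0.013, "rz": 0.1, "gripper": 1}
    - {"dx": 0, "dy": -1, "dz": 10, "rx": 0, "ry": -0.027, "rz": 0.21, "gripper": 1}
    - {"dx": 0, "dy": -2, "dz": 18, "rx": 0, "ry": -0.042, "rz": 0.32, "gripper": 1}
    - {"dx": -1, "dy": -3, "dz": 28, "rx": 0, "ry": -0.056, "rz": 0.43, "gripper": 1}
    - {"dx": -1, "dy": -4, "dz": 38, "rx": 0, "ry": -0.071, "rz": 0.54, "gripper": 1}
    - {"dx": -1, "dy": -5, "dz": 48, "rx": 0, "ry": -0.085, "rz": 0.65, "gripper": 1}
    - {"dx": -1, "dy": -6, "dz": 56, "rx": 0, "ry": -0.097, "rz": 0.74, "gripper": 1}
    - {"dx": -1, "dy": -6, "dz": 59, "rx": 0, "ry": -0.106, "rz": 0.806, "gripper": 1}

```text
t: 17.07
eef_pos: [0.5735, 0.1343, 0.1191]
ee_rot: [3.012, -0.002, -3.12]
force: [0.2, -0.4, -0.7]
width: 0.0221
gripper_force: 20.0
```

```bash
python3 - <<'E'
from h import *
go2((.575,.135,.048),-3.12,-.13)
f=grab('wrist'); g=grab('side')
a=np.zeros((500,800,3),np.uint8); a[:300,:400]=cv2.resize(f['frame'],(400,300)); a[:300,400:]=cv2.resize(g['frame'],(400,300)); cv2.imwrite('pics/c5.png',a[:300,:,::-1])
E
```

```text
t 17.07 [0.5735 0.1343 0.1191] [ 3.012e+00 -2.000e-03 -3.120e+00] shift [-1.6 -8.5 70.6] rotvec [-0.    -0.002  0.   ]
```

View pics/c5.png

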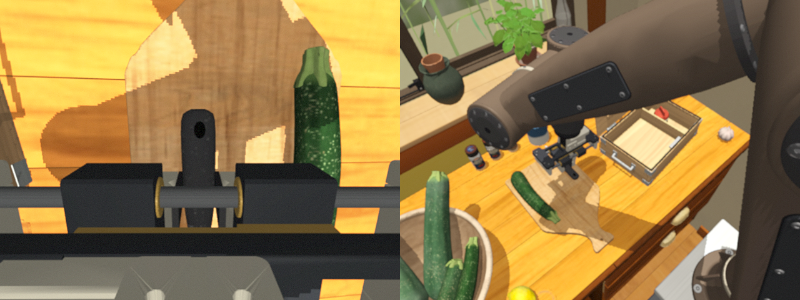

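The wrist view shows the peeler handle (200,150) along the board over the clear half, with the courgette (318,140) clear to its side. Lowering.

jog_arm:
  targets:
    - {"dx": -1, "dy": -2, "dz": 14, "rx": 0, "ry": 0, "rz": 0, "gripper": 1}
    - {"dx": -1, "dy": -4, "dz": 28, "rx": 0, "ry": 0, "rz": 0, "gripper": 1}
    - {"dx": -1, "dy": -5, "dz": 40, "rx": 0, "ry": 0, "rz": 0, "gripper": 1}
    - {"dx": -1, "dy": -6, "dz": 50, "rx": 0, "ry": 0, "rz": 0, "gripper": 1}
    - {"dx": -1, "dy": -7, "dz": 58, "rx": 0, "ry": 0, "rz": 0, "gripper": 1}
    - {"dx": -1, "dy": -8, "dz": 64, "rx": 0, "ry": 0, "rz": 0, "gripper": 1}
    - {"dx": -1, "dy": -8, "dz": 67, "rx": 0, "ry": 0, "rz": 0, "gripper": 1}
    - {"dx": -1, "dy": -8, "dz": 69, "rx": 0, "ry": 0, "rz": 0, "gripper": 1}

```text
t: 17.83
eef_pos: [0.5763, 0.136, 0.0519]
ee_rot: [3.011, 0.002, -3.114]
force: [-0.1, -0.5, -0.5]
width: 0.0223
gripper_force: 20.0
```

jog_arm:
  targets:
    - {"dx": 0, "dy": 0, "dz": 0, "rx": 0, "ry": 0, "rz": 0, "gripper": 1}
    - {"dx": 0, "dy": 0, "dz": 0, "rx": 0, "ry": 0, "rz": 0, "gripper": 1}
    - {"dx": 0, "dy": 0, "dz": 0, "rx": 0, "ry": 0, "rz": 0, "gripper": 1}
    - {"dx": 0, "dy": 0, "dz": 0, "rx": 0, "ry": 0, "rz": 0, "gripper": 1}
    - {"dx": 0, "dy": 0, "dz": 0.5, "rx": 0, "ry": 0, "rz": 0, "gripper": 1}
    - {"dx": 0, "dy": 0, "dz": 1, "rx": 0, "ry": 0, "rz": 0, "gripper": 1}
    - {"dx": 0, "dy": 0, "dz": 1, "rx": 0, "ry": 0, "rz": 0, "gripper": 1}
    - {"dx": 0, "dy": 0, "dz": 1, "rx": 0, "ry": 0, "rz": 0, "gripper": 1}

```text
t: 18.5
eef_pos: [0.5763, 0.1362, 0.0513]
ee_rot: [3.011, 0.002, -3.114]
force: [-0.1, -0.7, 0.2]
width: 0.0225
gripper_force: 20.0
```

jog_arm:
  targets:
    - {"dx": 0, "dy": 0, "dz": 1, "rx": 0, "ry": 0, "rz": 0, "gripper": 1}
    - {"dx": 0, "dy": 0, "dz": 2, "rx": 0, "ry": 0, "rz": 0, "gripper": 1}
    - {"dx": 0, "dy": 0, "dz": 3, "rx": 0, "ry": 0, "rz": 0, "gripper": 1}
    - {"dx": 0, "dy": 0, "dz": 4, "rx": 0, "ry": 0, "rz": 0, "gripper": 1}
    - {"dx": 0, "dy": 0, "dz": 4, "rx": 0, "ry": 0, "rz": 0, "gripper": 1}
    - {"dx": 0, "dy": 0, "dz": 4, "rx": 0, "ry": 0, "rz": 0, "gripper": 1}
    - {"dx": 0, "dy": 0, "dz": 4, "rx": 0, "ry": 0, "rz": 0, "gripper": 1}
    - {"dx": 0, "dy": 0, "dz": 4, "rx": 0, "ry": 0, "rz": 0, "gripper": 1}

```text
t: 19.17
eef_pos: [0.5763, 0.1367, 0.0474]
ee_rot: [3.011, 0.002, -3.114]
force: [-0.3, 0.1, -1.7]
width: 0.0226
gripper_force: 20.0
```

Within a millimetre of the board. Opening, then straight up.

jog_arm:
  targets:
    - {"dx": 0, "dy": 0, "dz": 0.5, "rx": 0, "ry": 0, "rz": 0, "gripper": 0.5}
    - {"dx": 0, "dy": 0, "dz": 0.5, "rx": 0, "ry": 0, "rz": 0, "gripper": 0.5}
    - {"dx": 0, "dy": 0, "dz": 0.5, "rx": 0, "ry": 0, "rz": 0, "gripper": 0.5}
    - {"dx": 0, "dy": 0, "dz": 0.5, "rx": 0, "ry": 0, "rz": 0, "gripper": 0.5}
    - {"dx": 0, "dy": 0, "dz": 0.5, "rx": 0, "ry": 0, "rz": 0, "gripper": 0.5}
    - {"dx": 0, "dy": 1, "dz": -8, "rx": 0, "ry": 0, "rz": 0, "gripper": 0.5}
    - {"dx": 0, "dy": 3, "dz": -20, "rx": 0, "ry": 0, "rz": 0, "gripper": 0.5}
    - {"dx": 0, "dy": 5, "dz": -40, "rx": 0, "ry": 0, "rz": 0, "gripper": 0.5}

```text
t: 19.83
eef_pos: [0.5754, 0.1362, 0.0875]
ee_rot: [3.012, -0.0, -3.114]
force: [-0.7, 0.3, 0.6]
width: 0.0437
gripper_force: 0.0
```

jog_arm:
  targets:
    - {"dx": 0, "dy": 4, "dz": -30, "rx": 0, "ry": 0, "rz": 0, "gripper": 0.5}
    - {"dx": 0, "dy": 8, "dz": -60, "rx": 0, "ry": 0, "rz": 0, "gripper": 0.5}
    - {"dx": 0, "dy": 12, "dz": -90, "rx": 0, "ry": 0, "rz": 0, "gripper": 0.5}
    - {"dx": 30, "dy": 16, "dz": -115, "rx": 0, "ry": 0, "rz": 0, "gripper": 0.5}
    - {"dx": 60, "dy": 18, "dz": -135, "rx": 0, "ry": 0, "rz": 0, "gripper": 0.5}
    - {"dx": 90, "dy": 20, "dz": -150, "rx": 0, "ry": 0, "rz": 0, "gripper": 0.5}
    - {"dx": 100, "dy": 20, "dz": -150, "rx": 0, "ry": 0, "rz": 0, "gripper": 0.5}
    - {"dx": 100, "dy": 20, "dz": -150, "rx": 0, "ry": 0, "rz": 0, "gripper": 0.5}

```text
t: 20.5
eef_pos: [0.4744, 0.1339, 0.2418]
ee_rot: [3.008, 0.007, -3.113]
force: [-1.1, -0.8, -0.7]
width: 0.0436
gripper_force: 0.0
```

```bash
python3 - <<'E'
from h import *
f=grab('wrist'); g=grab('side')
a=np.zeros((300,800,3),np.uint8); a[:,:400]=cv2.resize(f['frame'],(400,300)); a[:,400:]=cv2.resize(g['frame'],(400,300)); cv2.imwrite('pics/c6.png',a[:,:,::-1]); print(arm.get_state()['eef_pos'])
E
```

```text
[0.47605588 0.13405888 0.23993581]
```

View pics/c6.png

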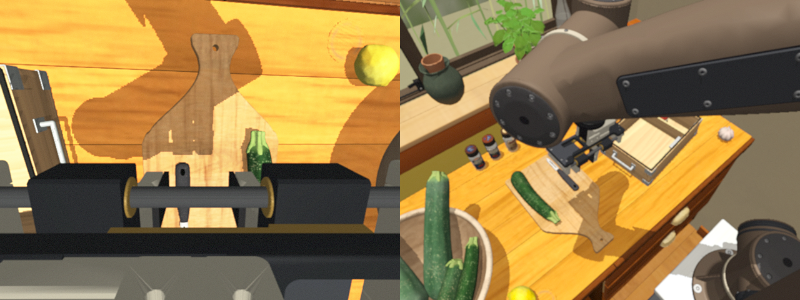

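The peeler lies flat on the clear half: handle at (182,180) in the left view and (570,182) in the side view. The courgette has not moved and nothing is being touched.

```bash
python3 -c "
from station import arm
print(arm.job_done())"
```

```text
the job is handed in; nothing more can be done
None
```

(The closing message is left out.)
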